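Flip a brake pad over the edge of the inspection plate

TASK

The brake pad lies lining down on the bench in front of the raised steel plate. Without picking it up, push it with the fingertips flat against the plate's near edge, keep its front edge there while you tip it up and over onto the plate so that it lies with the dark lining up, then push it on until no part of it overhangs the near edge. Leave everything else where it is.

Things in the scene. Friction and masses are not known exactly. Their poses are not given: they have to be found in the camera images.
- pad: brake pad, 0.2-0.4 kg, 15 mm thick: zinc-yellow steel back 104 x 52 x 6 mm, an ear 12 x 22 mm on each short end, over a dark lining 100 x 44 x 9 mm, flush at the front (+x) long side but 8 mm short of the rear one: there the steel is a lip, underside 9 mm up. Origin: centre of the steel outline, half thickness; z out of the steel (up at first, down when done), y along, x across, roughly to the plate, 10-65 mm off
- pad_c0 (a point): corner of the pad's 104 x 52 mm outline, at half thickness: x +26 mm, y +52 mm from the pad's origin in the pad's axes
- pad_c1 (a point): corner of the pad's 104 x 52 mm outline, at half thickness: x +26 mm, y -52 mm from the pad's origin in the pad's axes
- pad_c2 (a point): corner of the pad's 104 x 52 mm outline, at half thickness: x -26 mm, y +52 mm from the pad's origin in the pad's axes
- pad_c3 (a point): corner of the pad's 104 x 52 mm outline, at half thickness: x -26 mm, y -52 mm from the pad's origin in the pad's axes
- plate: fixed flat steel plate on the bench, 140 mm deep (x) x 300 mm wide (y) x 10 mm high, upright side faces; origin at the centre of its underside, x pointing away from the near edge, about away from the robot (turned up to 0.4 rad), z up
- plate_edge (a point): middle of the top of the plate's near edge, 10 mm above the bench: -70 mm in x from the plate's centre; the edge runs along the plate's y. With the pad held pushed against it at about 10 N, raising the fingers lifts the pad's rear lip by friction; once the pad is up at an angle a forward push tips it on
- piston: bright steel brake piston standing on the plate towards its left (+y) end, 38 mm diameter, 42 mm high; origin at centre of underside; leave alone
- seal: black rubber ring lying on the plate towards its right (-y) end, 42 mm outside diameter, 8 mm high; origin at centre of underside; leave alone
- spray: spray can, aluminium with blue band, 58 mm diameter, 190 mm high; origin at centre of underside; leave alone
- solvent: black bottle with red cap and pale label, 68 mm diameter, 170 mm high; origin at centre of underside; leave alone
- tin: red tin, 72 mm diameter, 85 mm high; origin at centre of underside; leave alone
- brush: hand brush lying on the bench on the left, its origin about its middle; leave alone
- bracket: zinc-yellow U-shaped caliper bracket lying on the bench beyond the plate to the left, about 115 x 140 mm and 30 mm high; origin at the bottom of its cross bar; leave alone
- carton: small green box, 60 x 90 mm, 45 mm high; origin at centre of underside; leave alone
Not all that is in view belongs to the job. What is shaped like the pad but green is not meant.

How it is judged (in metres and radians):
On the way, in this order (a step that is already met when the one before it is completed fails the run):
1. the pad, still flat on the bench, has its front long side against the plate's near edge (both front corners within 6 mm) (angle between pad's own z axis and vertical below 0.3 rad and x of each of pad_c0, pad_c1 in the frame of plate above -0.076 m), for 0.05 s.
2. the pad is tipped up steeply on its front long side, that side still low (below 20 mm) and at the plate's near edge (within 35 mm) (angle between pad's own z axis and vertical above 1 rad and height (world z) of each of pad_c0, pad_c1 below 0.02 m and x of pad_c0 in the frame of plate between -0.105 and -0.035 m and x of pad_c1 in the frame of plate between -0.105 and -0.035 m).
At the end, for the whole second after the job is handed in: The pad lies at rest, lining up, flat on the plate (within 0.1 rad, its centre 14.5 to 20.5 mm above the bench), all four corners of its outline within the plate's outline (3 mm allowed) (angle between pad's own z axis and vertical above 3.04 rad and height (world z) of pad between 0.0145 and 0.0205 m and linear speed of pad below 0.02 m/s and angular speed of pad below 0.2 rad/s and x of pad_c0 in the frame of plate between -0.073 and 0.073 m and x of pad_c1 in the frame of plate between -0.073 and 0.073 m and x of pad_c2 in the frame of plate between -0.073 and 0.073 m and x of pad_c3 in the frame of plate between -0.073 and 0.073 m and y of pad_c0 in the frame of plate between -0.153 and 0.153 m and y of pad_c1 in the frame of plate between -0.153 and 0.153 m and y of pad_c2 in the frame of plate between -0.153 and 0.153 m and y of pad_c3 in the frame of plate between -0.153 and 0.153 m); the robot touches nothing.
It fails at once if the pad is lifted or carried while it is not yet flipped: tilted less than 0.8 rad with all its corners more than 10 mm off the bench (angle between pad's own z axis and vertical below 0.8 rad and height (world z) of each of pad_c0, pad_c1, pad_c2, pad_c3 above 0.0175 m).
It fails at once if the pad is lifted or carried: all its corners more than 12 mm higher than when it lies on the plate (height (world z) of each of pad_c0, pad_c1, pad_c2, pad_c3 above 0.0295 m).
It fails at once if something else on the bench is moved by more than 20 mm (distance of any of piston, seal, spray, solvent, tin, brush, bracket, carton from where it was at the start of the episode above 0.02 m).
It also fails if it takes over 46 s, if anything falls off the work surface, if the arm or the gripper's body presses on something with over 40 N, if the wrist force passes 120 N, or if a joint passes its speed limit or range.

ROBOT

A 6-joint arm with a two-finger parallel gripper is mounted at the origin on the work surface. World frame = base frame: x ahead of the robot, y to its left, z up, the work surface at z = 0. Lengths are in mm, angles in rad, forces in N, time in s.
With the tool pointing down it reaches from about 375 to 975 mm from the base axis. Payload 3.8 kg.
Tool frame: the origin (TCP) lies midway between the tips of the shut fingers; the grasp point (between the pads) lies 19 mm behind it; z points along the fingers, y is the line along which they close (so a half turn about z gives the same grasp; the last joint's range is limited). The gripper opens to 88 mm and grips with 3 to 60 N. Pads are 18 mm wide; open, the fingers measure 123 mm over their backs; the gripper's body (75 mm by 187 mm) begins 45 mm behind the grasp point.
Start: joints at [1.077, 0.264, 1.604, -0, 1.274, -0.037], TCP at [297.725, 605.787, 238.706] pointing down, gripper open.
Joint ranges: [-2.63, 2.63], [-0.94, 2.18], [0.31, 2.57], [-1.31, 4.45], [0, 2.66], [-2.55, 2.55]. Speed limits (rad/s): [2.57, 2.57, 3.14, 3.14, 3.14, 3.14].

INTERFACE

Orientations are given as a unit quaternion [w, x, y, z].
In Python, from rig import * gives the robot as it stands. Calls block until the motion is done:
- move_pose(position, orientation): joint-space move of the TCP to a pose.
- move_l(position, rot=None, vel=150): straight line of the TCP; rot=None keeps the orientation; vel is the mean speed in mm/s.
- move_j(angles): joint-space move.
- ungrasp() and close(): open the fingers fully, or close them until they stop; the grip force is fixed at half the most.
- hold(seconds).
- ik(position, orientation): joint angles nearest the present ones, or None.
- read_state(): the state.
- capture(name): name is "side" or "top"; returns a dict with "img" (384x512x3 uint8, blue, green, red), "fov_y" (degrees; the focal length in pixels is half the picture's height over the tangent of half this angle, whatever the lens; pixels are square), "cx", "cy" (the principal point, pixels), "R" (3x3) and "t" (3): a world point X has camera coordinates R X + t. Camera axes: x right, y down, z forward; pixel columns grow to the right and rows downward; lengths in mm; the calibration is good to about 2 mm. A picture is of the moment at which its call begins. There is no depth.
A pose or a line that the arm cannot do raises MotionError and nothing moves.
- hand_in(): hands the job in; it is judged then, once.
The state is a dict: "time_s": time; "joint_positions": joint angles; "joint_vel": joint speeds; "effort": joint torques, N m; "tcp_pos": TCP position; "ee_rot": TCP orientation; "contact_force": force on the tool from outside, world axes, zero at the start; "wrist_torque": the same for the moment, N m; "grip_width": finger opening in mm; "grip_force": force on a finger pad.
Only numpy, scipy, OpenCV 4.12 (cv2) and the standard library are available. Lean on these libraries where they do the work, as an engineer would, in place of code of your own. Each camera call takes 0.05 s, during which the arm holds its last target. There are 200 camera calls.

## Working session

There is one attempt and no reset: what is moved stays moved. The work goes in short steps, each a Python script; the robot and the scene stay as the last script left them, time stands still between calls to the robot, and variables do not carry over. Pictures are saved under pics/ and viewed, at most 10 in all, crops included, and the job is handed in when it is done.

```bash
ls; mkdir -p pics; python3 - <<'E'
from rig import *
import cv2,numpy as np
for n in("top","side"):
    c=capture(n);cv2.imwrite(f"pics/{n}0.png",cv2.resize(c["img"],(784,588)));np.savez(f"pics/{n}0.npz",**c)
    print(n,c["fov_y"],c["cx"],c["cy"],(-np.array(c["R"]).T@c["t"]).round())
    print(np.array(c["R"]).round(2).tolist())
s=read_state();print(s)
E
```

```text
pics
top 57.8072583444358 251.86559425940243 189.19744817479668 [397. -42. 970.]
[[-0.02, -1.0, 0.01], [-0.99, 0.02, -0.16], [0.16, -0.01, -0.99]]
side 44.401139510480746 251.34149412768124 193.78086895048264 [  21. -971. 1090.]
[[0.88, -0.47, 0.01], [-0.32, -0.62, -0.72], [0.34, 0.63, -0.7]]
{'time_s': 0.1, 'joint_positions': array([ 1.07710444e+00,  2.64695308e-01,  1.60524315e+00, -3.95161153e-05,
        1.27370008e+00, -3.68900030e-02]), 'joint_vel': array([-0.00231966, -0.00317636, -0.00120257,  0.00122261,  0.00022292,
       -0.00085175]), 'effort': array([-7.04808263e-04, -5.03619039e+01, -3.58071184e+01,  7.30229588e-02,
        2.33400764e-02, -5.57637043e-05]), 'tcp_pos': array([297.42921124, 605.21661384, 237.49763465]), 'ee_rot': array([-2.49979333e-04,  2.26414513e-01,  9.74030503e-01, -9.92107311e-04]), 'contact_force': array([ 1.02565588, -0.57206539,  0.07436454]), 'wrist_torque': array([0.02353981, 0.02356693, 0.00175584]), 'grip_force': 0.0, 'grip_width': 88.42685036253728}
```

View pics/top0.png

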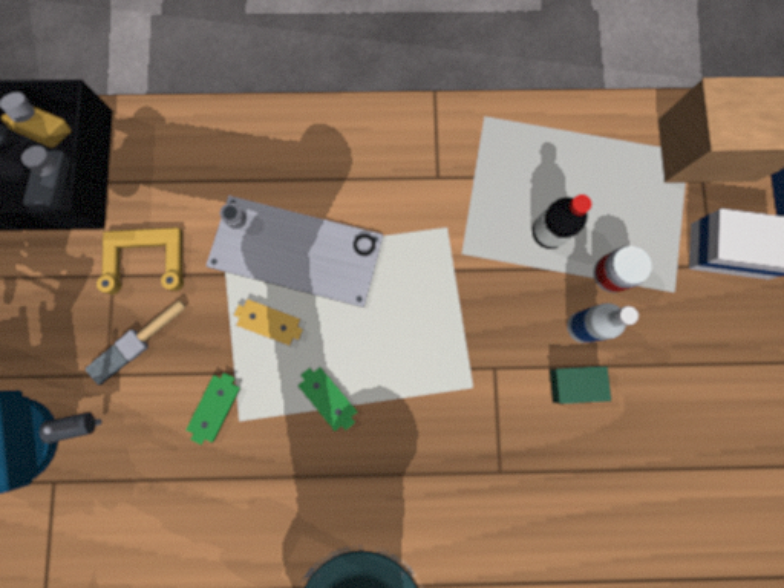

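View pics/side0.png

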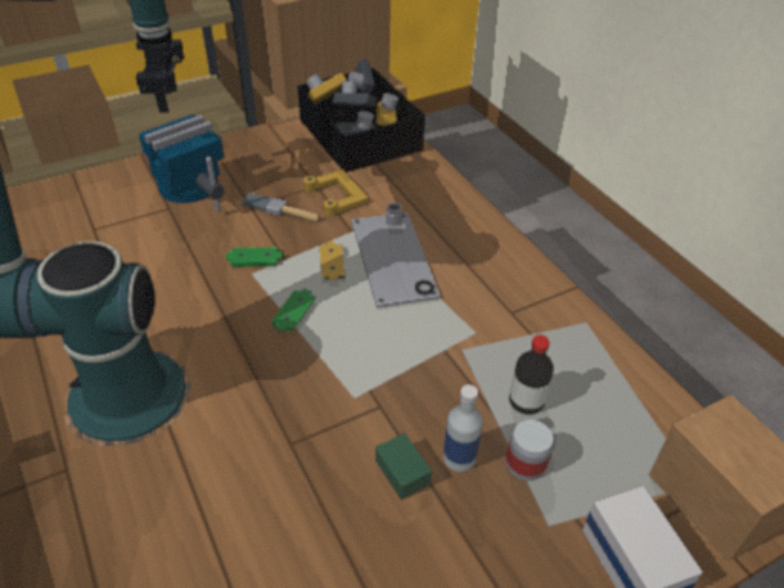

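Candidates in the top view (784×588): the yellow pad at (268,322), green pads at (213,408) and (328,400), and the yellow bracket at (140,258). By the description it's the yellow one at (268,322), in front of the plate. I'll measure it and check a crop.

```bash
cat > vis.py <<'E'
import cv2,numpy as np
def ray(c,uv,z):
    uv=np.atleast_2d(uv).astype(float);f=c["img"].shape[0]/2/np.tan(np.radians(float(c["fov_y"])/2))
    R=np.array(c["R"]);t=np.array(c["t"]);C=-R.T@t
    d=np.c_[(uv[:,0]-c["cx"])/f,(uv[:,1]-c["cy"])/f,np.ones(len(uv))]@R
    return C+d*((z-C[2])/d[:,2])[:,None]
def proj(c,X):
    f=c["img"].shape[0]/2/np.tan(np.radians(float(c["fov_y"])/2))
    p=np.atleast_2d(X)@np.array(c["R"]).T+np.array(c["t"]);return p[:,:2]/p[:,2:]*f+[c["cx"],c["cy"]]
def blobs(m,amin=60):
    return [k for k in cv2.findContours(m,cv2.RETR_EXTERNAL,cv2.CHAIN_APPROX_NONE)[0] if cv2.contourArea(k)>amin]
def yellow(img):
    h=cv2.cvtColor(img,cv2.COLOR_BGR2HSV);return cv2.inRange(h,(16,110,70),(32,255,255))
def rect(P):
    r=cv2.minAreaRect(P[:,:2].astype(np.float32));return r
E
python3 - <<'E'
from vis import *
for n in("top","side"):
    c=dict(np.load(f"pics/{n}0.npz"))
    for k in blobs(yellow(c["img"])):
        P=ray(c,k[:,0,:],15);print(n,"yel",k[:,0].mean(0).round(),cv2.contourArea(k),rect(P))
    hsv=cv2.cvtColor(c["img"],cv2.COLOR_BGR2HSV)
    u,v=(300,255) if n=="top" else (390,255)
    u,v=int(u/1.531),int(v/1.531); print("plate hsv",hsv[v,u],"paper",hsv[int(340/1.531),int((400 if n=="top" else 370)/1.531)])
    m=cv2.inRange(hsv,(105,18,60),(130,90,255)); m=cv2.morphologyEx(m,cv2.MORPH_OPEN,np.ones((3,3)))
    for k in blobs(m,1500):
        P=ray(c,k[:,0,:],10);r=rect(P);print(n,"plate",k[:,0].mean(0).round(),cv2.contourArea(k),r,cv2.boxPoints(r).round(1).tolist())
c=dict(np.load("pics/top0.npz"));cv2.imwrite("pics/crop0.png",cv2.resize(c["img"][120:300,110:280],None,fx=3.3,fy=3.3,interpolation=cv2.INTER_CUBIC))
E
```

```text
top yel [174. 210.] 663.5 ((498.39727783203125, 157.75474548339844), (122.46688079833984, 49.240264892578125), 68.33097839355469)
top yel [ 92. 167.] 1306.5 ((615.2568359375, 390.7851257324219), (121.56178283691406, 157.274658203125), 1.9368678331375122)
top yel [23. 82.] 527.5 ((885.3104248046875, 603.7049560546875), (131.66249084472656, 60.2619743347168), 62.28732681274414)
plate hsv [124  15 123] paper [ 23  11 210]
side yel [216. 169.] 288.0 ((502.3373718261719, 162.41879272460938), (135.96043395996094, 50.76227569580078), 69.50165557861328)
side yel [218. 125.] 625.5 ((616.1835327148438, 397.27056884765625), (131.99658203125, 192.25164794921875), 2.0504000186920166)
side yel [251.  75.] 110.5 ((913.1398315429688, 672.3786010742188), (129.2845458984375, 53.37165069580078), 62.53207778930664)
side yel [214.  55.] 174.5 ((835.1663208007812, 899.171142578125), (204.3762664794922, 64.18675994873047), 34.69270706176758)
side yel [14. 54.] 674.0 ((24.376216888427734, 1293.3541259765625), (378.9725646972656, 163.99954223632812), 82.90918731689453)
side yel [71. 43.] 1146.5 ((268.62518310546875, 1293.590087890625), (357.0709533691406, 232.21429443359375), 88.73104095458984)
side yel [124.  35.] 564.5 ((517.0941772460938, 1296.805419921875), (383.4183349609375, 107.98857879638672), 76.10057830810547)
side yel [143.  20.] 96.5 ((655.0438232421875, 1402.9599609375), (151.6144256591797, 51.50370407104492), 75.01053619384766)
side yel [282.  34.] 3297.0 ((1256.86572265625, 992.2979736328125), (777.8882446289062, 329.249755859375), 58.42820739746094)
plate hsv [135   5 101] paper [ 30  12 167]
```

View pics/crop0.png

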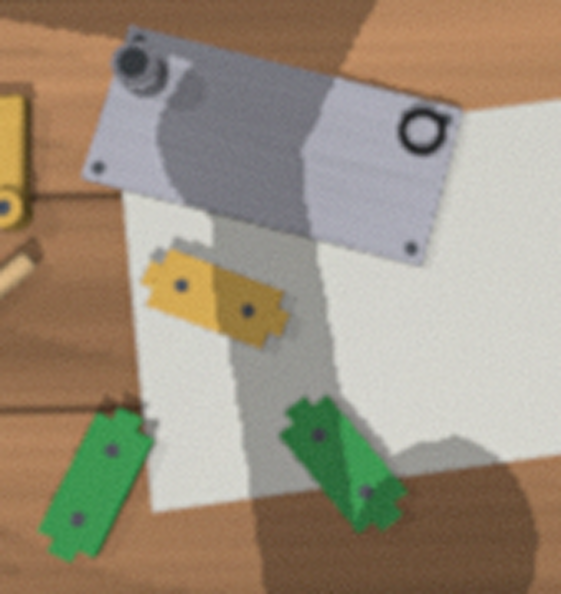

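The crop confirms the pad: a yellow steel back with ears at crop (215,298), and the two green pads are excluded. The plate's near edge runs from (83,178) to (425,266) in the crop. Next I'll fit the plate by its bluish tint.

```bash
python3 - <<'E'
from vis import *
for n,(u,v) in (("top",(196,166)),("side",(255,166))):
    c=dict(np.load(f"pics/{n}0.npz"));b=cv2.medianBlur(c["img"],5).astype(int)
    m=((b[...,0]-b[...,2])>4).astype(np.uint8)*255
    m=cv2.morphologyEx(cv2.morphologyEx(m,cv2.MORPH_CLOSE,np.ones((7,7))),cv2.MORPH_OPEN,np.ones((5,5)))
    for k in blobs(m,800):
        if cv2.pointPolygonTest(k,(u,v),False)>0:
            P=ray(c,k[:,0],10);r=rect(P);print(n,r,cv2.boxPoints(r).round(1).tolist())
c=dict(np.load("pics/top0.npz"))
q=(np.array([[83,178],[425,266],[465,105],[130,25]])+.5)/3.3-.5+[110,120]
P=ray(c,q,10);print(P.round(1)[:,:2].tolist())
# pad & obstacles
print("piston base/seal",ray(c,(np.array([[140,68],[421,132]])+.5)/3.3-.5+[110,120],18).round())
g=cv2.inRange(cv2.cvtColor(c["img"],cv2.COLOR_BGR2HSV),(50,120,50),(75,255,255))
for k in blobs(g):
    print("green",rect(ray(c,k[:,0],15)))
E
```

```text
top ((627.9010009765625, 110.84648132324219), (299.710205078125, 141.37799072265625), 75.18650817871094) [[521.2000122070312, -16.0], [657.9000244140625, -52.099998474121094], [734.5999755859375, 237.60000610351562], [597.9000244140625, 273.79998779296875]]
[[603.3, 272.4], [522.8, -17.2], [662.1, -53.5], [738.5, 236.4]]
piston base/seal [[697. 224.  18.]
 [637. -16.  18.]]
green ((349.1488037109375, 251.20199584960938), (48.86748504638672, 122.09046173095703), 64.09770202636719)
green ((361.2791748046875, 51.608062744140625), (121.62406921386719, 48.417236328125), 39.47383117675781)
```

```bash
cat > hlp.py <<'E'
from rig import *
import numpy as np
from scipy.spatial.transform import Rotation as Ro
YAW=np.radians(-14.8);O=np.array([561.5,128.5,0])
ex=np.array([np.cos(YAW),np.sin(YAW),0]);ey=np.array([-ex[1],ex[0],0]);ez=np.array([0,0,1.])
B=np.c_[ex,ey,ez]
def W(x,y,z): return O+B@[x,y,z]          # plate-edge frame -> world (bench z)
def Q(phi):                                # phi deg: fingertips pointing forward
    p=np.radians(phi);z=np.sin(p)*ex-np.cos(p)*ez
    return Ro.from_matrix(np.c_[np.cross(ey,z),ey,z]).as_quat(scalar_first=True)
def S():
    s=read_state();return B.T@(s["tcp_pos"]-O),B.T@s["contact_force"],s["time_s"]
def show(tag=""):
    p,f,t=S();print(tag,"t%.2f"%t,"p",p.round(1),"f",f.round(1));return p,f
E
python3 - <<'E'
from hlp import *
show();close();show("closed")
move_pose(W(-135,14,90),Q(15));show("above")
move_l(W(-130,14,15),Q(15),150);show()
move_l(W(-125,14,5),None,60);show("low")
import cv2
c=capture("side");np.savez("pics/side1.npz",**c)
i=c["img"][110:230,130:320];cv2.imwrite("pics/side1.png",cv2.resize(i,None,fx=4,fy=4,interpolation=cv2.INTER_CUBIC))
E
```

```text
t0.10 p [-377.1  393.4  237.5] f [ 1.1 -0.3  0.1]
closed t1.40 p [-376.9  394.1  238.7] f [0.5 0.5 0.2]
above t3.12 p [-134.3   15.2   90.9] f [0.4 0.3 0.2]
 t3.77 p [-129.7   14.6   15.3] f [1.5 0.5 0.5]
low t4.11 p [-124.7   14.     5.1] f [ 0.2 -0.8 -0.5]
```

View pics/side1.png

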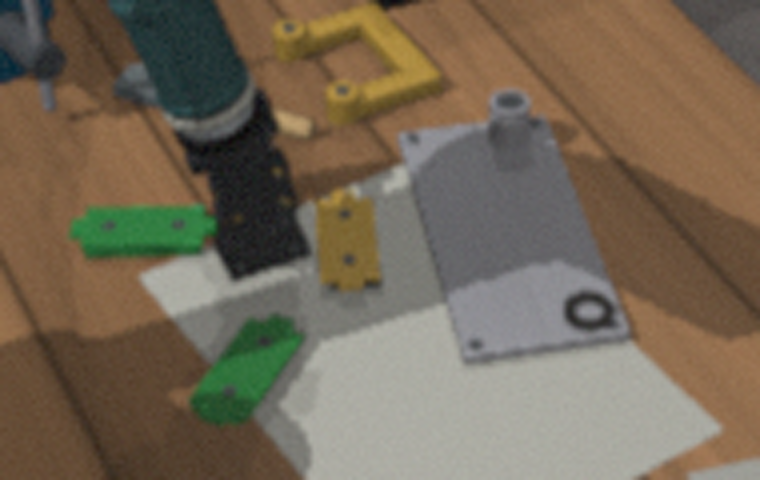

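The side crop shows the fingertips near (265,270), just behind the pad at (348,240), with the way to the plate edge at about (430,240) clear. Now I push.

```bash
python3 - <<'E'
from hlp import *
x=-70
move_l(W(-100,14,5),None,60);show()
move_l(W(x,14,5),None,50);show()
while x<-50:
    x+=2;move_l(W(x,14,5),None,25);p,f,t=S();print(x,p.round(1),f.round(1))
    if f[0]<-9: break
show()
import cv2
from vis import *
c=capture("top")
for k in blobs(yellow(c["img"])):
    P=ray(c,k[:,0],15);r=rect(P)
    if r[0][0]<570:print(r, (B.T@(np.r_[r[0],0]-O)).round(1))
E
```

```text
t4.72 p [-99.6  13.9   5. ] f [-0.7  0.2 -0.3]
 t5.47 p [-69.6  14.1   5.1] f [-0.1  0.2  0. ]
-68 [-68.1  14.    5. ] [-0.1 -0.3  0. ]
-66 [-66.   14.    4.9] [-0.6  0.3  0.4]
-64 [-63.9  14.    5. ] [-0.6  1.2 -0.9]
-62 [-61.8  14.1   5.1] [-0.3 -0.3 -0.6]
-60 [-59.8  14.1   5. ] [-1.   0.1  0.8]
-58 [-58.6  14.    4.7] [-4.3  1.2  1.4]
-56 [-58.2  13.5   4. ] [-11.2   2.4   4.5]
 t7.22 p [-58.2  13.5   4. ] f [-11.2   2.4   4.5]
((542.6527709960938, 149.87669372558594), (122.02625274658203, 48.48219299316406), 74.8643569946289) [-23.7  15.9   0. ]
```

```bash
cat >> hlp.py <<'E'
def lift(xc,z,z1,y=14,phi=15,dz=1.5,lo=7,hi=12,vel=20):
    while z<z1:
        z+=dz
        f=S()[1]; F=-f[0]
        if F<lo: xc+=min(2.0,(lo+1-F)/4)
        elif F>hi: xc-=min(2.0,(F-hi+1)/4)
        move_l(W(xc,y,z),Q(phi),vel)
        p,f,t=S();print("t%.1f cmd %.1f %.1f p %s f %s"%(t,xc,z,p.round(1)[[0,2]],f.round(1)))
        if abs(f).max()>30: print("STOP");break
    return xc,z
def snap(name,box=(120,210,190,290)):
    import cv2
    c=capture("side");np.savez(f"pics/{name}.npz",**c);r0,r1,c0,c1=box
    cv2.imwrite(f"pics/{name}.png",cv2.resize(c["img"][r0:r1,c0:c1],None,fx=6,fy=6,interpolation=cv2.INTER_CUBIC))
E
python3 - <<'E'
from hlp import *
print(lift(-56,5,17)); snap("side2")
E
```

```text
t7.5 cmd -56.0 6.5 p [-58.3   5.2] f [-7.3  3.1 -1.1]
t7.8 cmd -56.0 8.0 p [-58.2   6.7] f [-7.3  2.6 -2.2]
t8.0 cmd -56.0 9.5 p [-58.1   8.2] f [-6.8  1.5 -0.7]
t8.3 cmd -55.7 11.0 p [-57.9   9.7] f [-6.4  3.1  0. ]
t8.5 cmd -55.3 12.5 p [-57.7  11.1] f [-8.5  2.1 -0. ]
t8.8 cmd -55.3 14.0 p [-57.4  12.7] f [-6.8  1.2 -0.3]
t9.0 cmd -55.0 15.5 p [-57.1  14.3] f [-7.6  2.3 -0.2]
t9.3 cmd -55.0 17.0 p [-56.9  15.9] f [-6.8  1.2  0.4]
(np.float64(-55.00090561676347), 17.0)
```

View pics/side2.png

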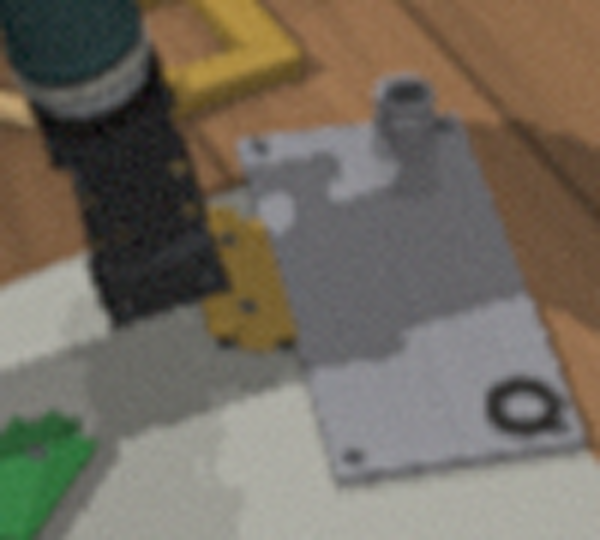

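The pad at (250,280) is flush against the plate edge. There is still 7 N of contact with the tip at 16 mm, so the rear lip is rising with it. Continuing.

```bash
python3 - <<'E'
from hlp import *
print(lift(-55,17,36)); snap("side3")
E
```

```text
t9.6 cmd -54.6 18.5 p [-56.5  17.4] f [-5.5  1.1  0.8]
t9.8 cmd -54.0 20.0 p [-56.   18.9] f [-7.3  1.5  0.6]
t10.1 cmd -54.0 21.5 p [-55.5  20.6] f [-5.4 -0.5  2.3]
t10.3 cmd -53.3 23.0 p [-54.9  22.1] f [-5.7  0.5  1.4]
t10.6 cmd -52.8 24.5 p [-54.3  23.7] f [-6.4 -0.1  1.3]
t10.8 cmd -52.4 26.0 p [-53.6  25.3] f [-5.6 -0.1  1.9]
t11.1 cmd -51.8 27.5 p [-52.9  26.9] f [-5.  -0.8  1.4]
t11.3 cmd -51.0 29.0 p [-52.   28.5] f [-6.3 -0.2  1.8]
t11.6 cmd -50.6 30.5 p [-50.9  30.4] f [-5.2 -1.5  0.7]
t11.8 cmd -49.9 32.0 p [-49.4  32.3] f [-3.  -1.6  0.7]
t12.1 cmd -48.6 33.5 p [-48.1  33.9] f [-2.  -0.5  0.2]
t12.3 cmd -47.1 35.0 p [-46.7  35.3] f [-2.8 -0.6 -0.3]
t12.6 cmd -45.8 36.5 p [-45.5  36.7] f [-1.7 -0.7  0.1]
(np.float64(-45.841603368227354), 36.5)
```

View pics/side3.png

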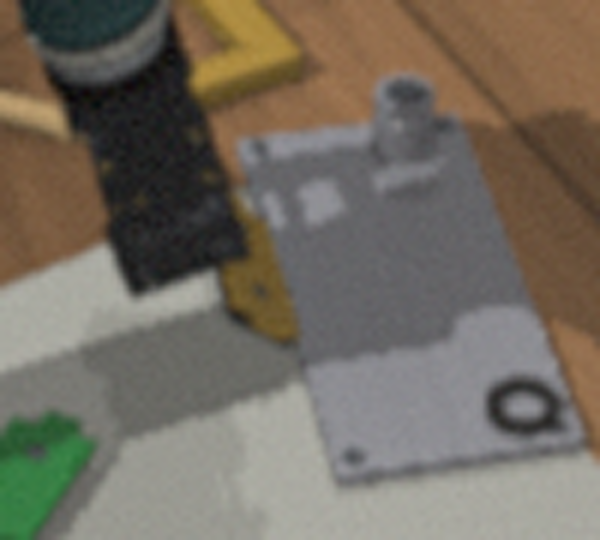

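The pad is now tilted about 40°, with its front still low at the plate edge (270,330). I'll follow the arc about the plate edge with a light forward bias.

```bash
cat >> hlp.py <<'E'
def arc(t0,t1,bias=0.3,y=14,phi=15,lo=3,hi=7,step=2,off=(-8.1,-7.4)):
    for th in np.arange(t0,t1+.1,step):
        F=-S()[1][0]
        if F<lo: bias+=.4
        elif F>hi: bias-=.5
        a=np.radians(th);x=1.8-52*np.cos(a)+off[0]+bias;z=10+52*np.sin(a)+off[1]
        move_l(W(x,y,z),Q(phi),25)
        p,f,t=S();print("t%.1f th %d b %.1f p %s f %s"%(t,th,bias,p.round(1)[[0,2]],f.round(1)))
        if abs(f).max()>30: print("STOP");break
    return bias
E
python3 - <<'E'
from hlp import *
arc(43,61); snap("side4")
E
```

```text
t12.9 th 43 b 0.7 p [-43.3  38.3] f [-2.1 -0.1  1. ]
t13.1 th 45 b 1.1 p [-41.7  39.5] f [-2.1 -0.6  0.3]
t13.4 th 47 b 1.5 p [-40.   40.8] f [-1.   0.4  0.5]
t13.6 th 49 b 1.9 p [-38.3  42. ] f [-0.2 -0.3 -0.3]
t13.9 th 51 b 2.3 p [-36.5  43.1] f [-0.3 -1.  -0. ]
t14.1 th 53 b 2.7 p [-34.6  44.3] f [-1.2 -0.   0.7]
t14.4 th 55 b 3.1 p [-32.8  45.3] f [-1.  -0.3 -0.6]
t14.6 th 57 b 3.5 p [-30.9  46.3] f [-0.4 -0.3  0.3]
t14.9 th 59 b 3.9 p [-29.   47.3] f [-1.1 -0.4 -0.6]
t15.1 th 61 b 4.3 p [-27.   48.2] f [-0.8 -0.5 -0. ]
```

View pics/side4.png

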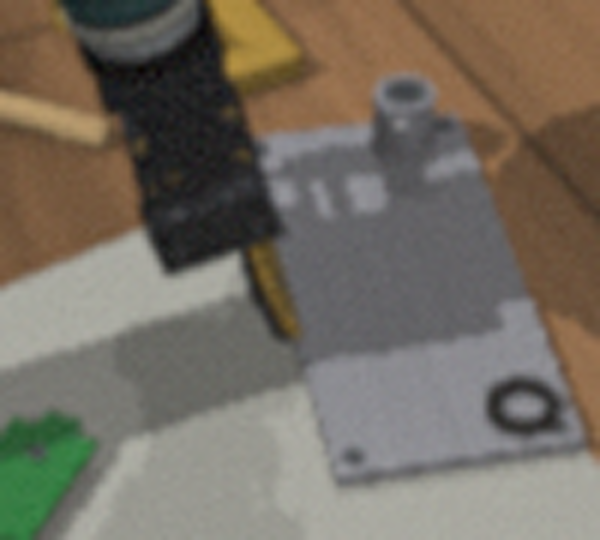

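The pad is at about 60–65°, edge-on at (275,290), with its front still at the plate edge. Now the forward push to tip it over.

```bash
python3 - <<'E'
from hlp import *
for x,z in [(-22,49.5),(-17,50),(-12,50),(-7,50),(-2,50),(3,50),(8,50),(12,50)]:
    move_l(W(x,14,z),None,40);show()
hold(.3);show();snap("side5")
E
```

```text
t15.47 p [-21.4  14.2  49.8] f [-1.2 -0.1  1. ]
 t15.75 p [-16.   14.1  51.4] f [-3.3 -2.8  8.7]
 t16.02 p [-9.5 14.3 53.2] f [-4.2 -5.2 15.8]
 t16.30 p [-3.2 14.4 54.5] f [-3.  -8.3 20.1]
 t16.57 p [ 2.9 14.7 55.1] f [-0.4 -7.1 19.4]
 t16.85 p [ 8.3 14.8 55. ] f [ 1.6 -7.5 16.1]
 t17.12 p [ 8.9 14.1 50.7] f [ 0.4 -0.6 -0.3]
 t17.38 p [11.6 13.8 49.3] f [-0.5  0.3 -0. ]
 t17.68 p [11.8 14.  49.8] f [-0.3 -1.  -0.2]
```

View pics/side5.png

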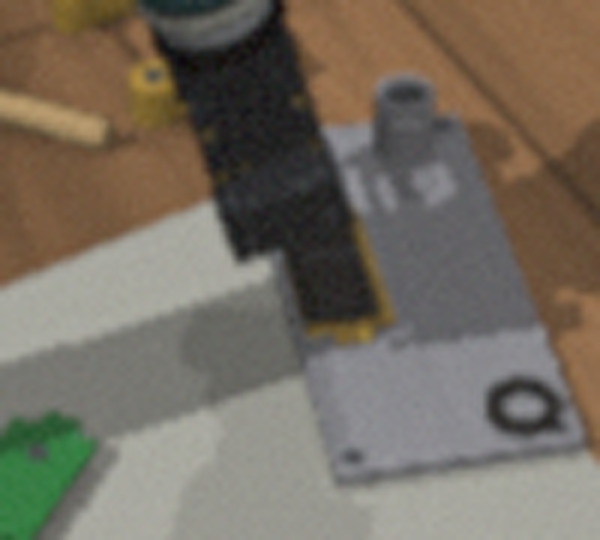

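Flipped: the dark lining is up at (340,270), on the plate near its near edge. I'll back off and measure the overhang.

```bash
python3 - <<'E'
from hlp import *
from vis import *
move_l(W(-15,14,75),Q(0),150);move_l(W(-70,14,60),None,150);show()
c=capture("top");np.savez("pics/top6.npz",**c)
u,v=proj(c,W(26,14,20))[0].astype(int);s=45
cv2.imwrite("pics/top6.png",cv2.resize(c["img"][v-s:v+s,u-60:u+60],None,fx=6,fy=6,interpolation=cv2.INTER_CUBIC));print(u-60,v-s)
m=yellow(c["img"])
P=[ray(c,k[:,0],16) for k in blobs(m,10)]
for p in P:
    q=(p-O)@B
    if abs(q[:,0]).max()<150:print(q.min(0).round(),q.max(0).round())
E
```

```text
t18.67 p [-70.5  14.   59.7] f [ 1.  -0.5  0.2]
123 131
[ 11. -46.  16.] [58. 64. 16.]
[-89. 202.  16.] [ 61. 351.  16.]
```

View pics/top6.png

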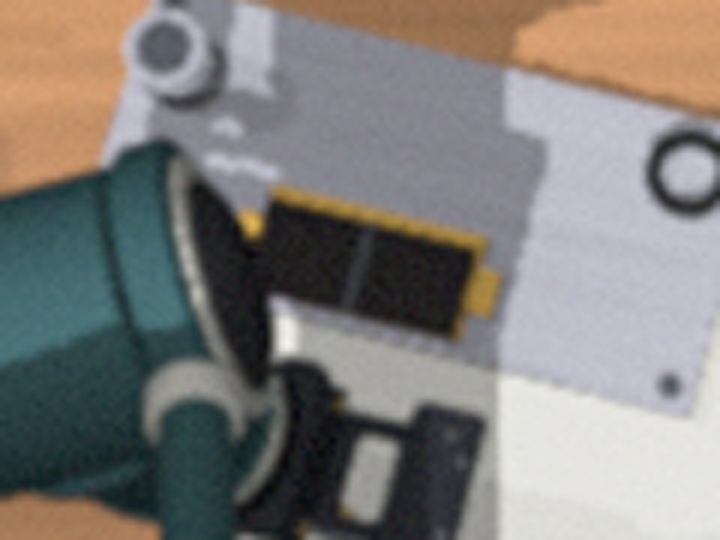

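The pad lies lining up. Its far edge is about 58 mm past the origin, so its near edge is about 4 mm inside the plate's. I'll push it on another 10 mm or so for margin.

```bash
python3 - <<'E'
from hlp import *
from vis import *
move_l(W(-30,10,40),Q(0),150);move_l(W(-25,10,15.5),None,80);show()
for x in(-10,-4,0,4,8): move_l(W(x,10,15.5),None,30);show()
move_l(W(-20,10,16),None,80);move_l(W(-25,10,80),None,150);move_l(W(-120,60,140),None,200);hold(.3);show()
c=capture("top")
u,v=proj(c,W(26,14,20))[0].astype(int);s=45
cv2.imwrite("pics/top7.png",cv2.resize(c["img"][v-s:v+s,u-60:u+60],None,fx=6,fy=6,interpolation=cv2.INTER_CUBIC))
for k in blobs(yellow(c["img"]),10):
    q=(ray(c,k[:,0],16)-O)@B
    if abs(q[:,0]).max()<150:print(q.min(0).round(),q.max(0).round())
E
```

```text
t19.63 p [-25.8   9.7  14.6] f [0.9 0.3 0.5]
 t20.28 p [-9.9  9.9 15.5] f [-0.8  0.8  1. ]
 t20.63 p [-3.7 10.1 15.6] f [ 1.  -0.3 -0.2]
 t20.92 p [ 0.2 10.  15.5] f [ 0.   0.2 -0.2]
 t21.20 p [ 4.4 10.  15.5] f [ 0.5 -1.1 -0.1]
 t21.48 p [ 8.5 10.1 15.6] f [0.8 0.3 0.3]
 t23.62 p [-119.7   59.4  139.4] f [ 0.1 -0.9  0.1]
[34. 67. 16.] [53. 77. 16.]
[ 23. -46.  16.] [69. 64. 16.]
[-52. 179.  16.] [ 61. 350.  16.]
```

View pics/top7.png

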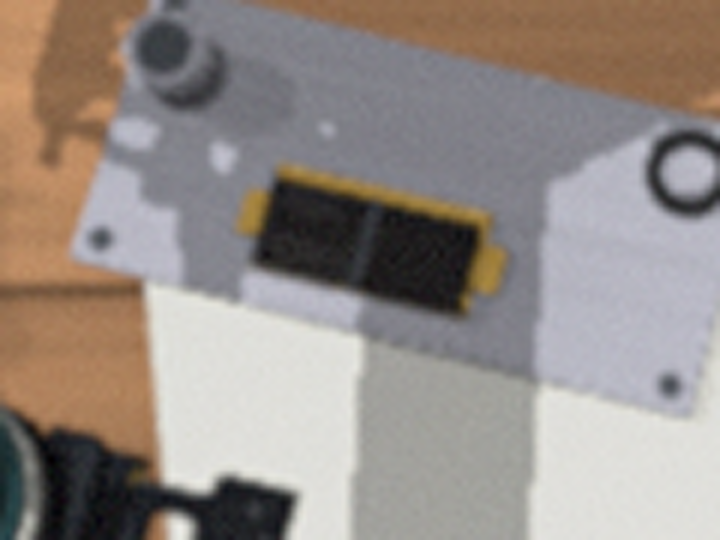

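The pad at (370,245) lies flat with its lining up. It is well inside the near edge (about 15 mm), the piston and seal are undisturbed, and the robot is clear.

```bash
python3 -c "
from rig import *
print(hand_in())"
```

```text
the job is handed in; nothing more can be done
None
```

The job is handed in: the brake pad was tipped over the plate's near edge without being picked up and now lies on the plate, lining up, about 15 mm inside that edge; the piston and seal look undisturbed, and no verdict came back.

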